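# Advance the part carriers round the repair tray

### The job

Move the three part carriers one place on round the tray by sliding them, never lifting them: first the bar-grip carrier into the empty corner, then the round-knob carrier into the place the bar-grip one left, then the square-post carrier into the place the round-knob one left. Slide each until you feel the stop at the end of its move, press it lightly against that stop (about 5 to 15 N) for half a second, then let go; never ram the rails, and leave the other things on the bench alone.

Things in the scene. Friction and masses are not known exactly. Their poses are not given: they have to be found in the camera images.
- tray: Square aluminium tray, 156 x 156 mm, fixed on the bench mat. Origin: centre of its underside; floor for the carriers 8 mm above it. Inside 132 x 132 mm: four corner places, centred 29 to 37 mm from the tray's x and y centre lines. Empty at start: corner (+x, +y); round-knob carrier: (-x, -y); the bar-grip and square-post carriers hold the other two, either way round, so the first move is along tray +x or +y.
- end_rails: Dark rails across the tray's +x and -x ends (inner faces at x = +-66 mm, tops 21 mm above the tray's origin). Origin: the tray's. Each has a rigid white stop strip along its whole inner face, clamped 0.5 to 7.5 mm proud of it, unknown and different for each rail: feel for it. A carrier against its stop has its centre 30.5 to 37.5 mm from the tray's centre line.
- side_rails: Dark rails along the tray's +y and -y sides with their own stop strips, otherwise just like the end rails (inner faces at y = +-66 mm). Origin: the tray's.
- bar_carrier: Grey part carrier with a straight steel bar grip on its middle: 34 mm long along the carrier's x, 12 mm wide along its y, 30 mm tall above the 12 mm base. Base 56 x 56 mm, 12 mm thick; total height 42 mm. Origin: centre of its underside; x and y along its sides, parallel to the tray's x and y (within 1 degree). 0.11 to 0.22 kg; slides with 1 to 3 N of friction, more if pressed down.
- round_carrier: Grey part carrier with a round steel knob on its middle: 24 mm diameter, 30 mm tall above the 12 mm base. Base 56 x 56 mm, 12 mm thick; total height 42 mm. Origin: centre of its underside; x and y along its sides, parallel to the tray's x and y (within 1 degree). 0.11 to 0.22 kg; slides with 1 to 3 N of friction, more if pressed down.
- square_carrier: Grey part carrier with a square steel post on its middle: 16 x 16 mm (sides along the carrier's x and y), 30 mm tall above the 12 mm base. Base 56 x 56 mm, 12 mm thick; total height 42 mm. Origin: centre of its underside; x and y along its sides, parallel to the tray's x and y (within 1 degree). 0.11 to 0.22 kg; slides with 1 to 3 N of friction, more if pressed down.
- phone_shell: Bystander, leave alone: opened phone back shell, shallow aluminium tray 147 x 72 x 8 mm.
- tweezers: Bystander, leave alone: steel tweezers, 120 mm long, lying about 20 to 40 mm outside the tray's +y rail, parallel to it; origin mid-length.
- spudger: Bystander, leave alone: black plastic pry stick, 130 x 12 x 6 mm, lying about 20 to 40 mm outside the tray's +x rail, parallel to it; origin at its centre.
- driver: Bystander, leave alone: black-handled screwdriver, 160 mm long, lying.
- flux_jar: Bystander, leave alone: white jar with black lid, 40 mm across, 40 mm tall.
- esd_brush: Bystander, leave alone: small brush, 150 mm long, lying.
Things that resemble listed ones, but are neither listed nor needed, are in the scene too. Several things have the shape of the tray; the one meant has the colours described above. What is shaped like the bar_carrier but green is not meant.

How it is judged:
On the way, in this order (a step that is already met when the one before it is completed fails the run):
1. the bar-grip carrier is in the empty corner and pressed (over 3 N for 0.3 s) against the stop at the end of its move (x of bar_carrier in the frame of tray above 0.026 m and y of bar_carrier in the frame of tray above 0.026 m and x of round_carrier in the frame of tray below -0.026 m and y of round_carrier in the frame of tray below -0.026 m and (((x of square_carrier in the frame of tray above 0.02 m and y of square_carrier in the frame of tray below -0.02 m) and contact force between bar_carrier and end_rails above 3 N) or ((x of square_carrier in the frame of tray below -0.02 m and y of square_carrier in the frame of tray above 0.02 m) and contact force between bar_carrier and side_rails above 3 N))), for 0.3 s.
2. then the round-knob carrier is in the place the bar-grip one left and pressed (over 3 N for 0.3 s) against the stop at the end of its move ((((x of round_carrier in the frame of tray below -0.026 m and y of round_carrier in the frame of tray above 0.026 m) and contact force between round_carrier and side_rails above 3 N) or ((x of round_carrier in the frame of tray above 0.026 m and y of round_carrier in the frame of tray below -0.026 m) and contact force between round_carrier and end_rails above 3 N))), for 0.3 s.
3. then the square-post carrier is in the place the round-knob one left and pressed (over 3 N for 0.3 s) against the stop at the end of its move (x of square_carrier in the frame of tray below -0.026 m and y of square_carrier in the frame of tray below -0.026 m and ((x of round_carrier in the frame of tray below 0 m and contact force between square_carrier and end_rails above 3 N) or (x of round_carrier in the frame of tray above 0 m and contact force between square_carrier and side_rails above 3 N))), for 0.3 s.
At the end, for the whole second after the job is handed in: All at rest on the tray floor: the bar-grip carrier in the corner that was empty, the round-knob carrier in the place the bar-grip one left, the square-post carrier in the place the round-knob one left, each centre more than 26 mm from both centre lines of the tray (x of bar_carrier in the frame of tray above 0.026 m and y of bar_carrier in the frame of tray above 0.026 m and ((x of round_carrier in the frame of tray below -0.026 m and y of round_carrier in the frame of tray above 0.026 m) or (x of round_carrier in the frame of tray above 0.026 m and y of round_carrier in the frame of tray below -0.026 m)) and x of square_carrier in the frame of tray below -0.026 m and y of square_carrier in the frame of tray below -0.026 m and linear speed of each of bar_carrier, round_carrier, square_carrier below 0.01 m/s); the robot touches nothing.
It fails at once if a carrier presses on a rail or its stop with more than 20 N (contact force between any of bar_carrier, round_carrier, square_carrier and end_rails above 20 N or contact force between any of bar_carrier, round_carrier, square_carrier and side_rails above 20 N).
It fails at once if the robot itself pushes on a rail or stop with more than 20 N (contact force between any of the fingers, the arm and end_rails above 20 N or contact force between any of the fingers, the arm and side_rails above 20 N).
It fails at once if a carrier is lifted more than 5 mm off the tray floor (z of any of bar_carrier, round_carrier, square_carrier in the frame of tray above 0.013 m).
It fails at once if a bystander is moved more than 20 mm (distance of any of phone_shell, tweezers, spudger, driver, flux_jar, esd_brush from where it was at the start of the episode above 0.02 m).
It also fails if it takes over 72 s, if anything falls off the work surface, if the arm or the gripper's body presses on something with over 40 N, if the wrist force passes 120 N, or if a joint passes its speed limit or range.

### The arm

A 6-joint arm with a two-finger parallel gripper is mounted at the origin on the work surface. World frame = base frame: x ahead of the robot, y to its left, z up, the work surface at z = 0. Lengths are in m, angles in rad, forces in N, time in s.
With the tool pointing down it reaches from about 0.225 to 0.875 m from the base axis. Payload 3.4 kg.
Tool frame: the origin (TCP) lies on the centre line of the jaws, within the pads' length; the fingertips stand 19 mm ahead of it and the grasp point (between the pads) is the TCP (nose_length is the distance from the TCP to the fingertips, in m); z points along the fingers, y is the direction in which the jaws open and shut (so a half turn about z gives the same grasp; the last joint's range is limited). The gripper opens to 85 mm and grips with 20 to 120 N. Pads are 22 mm wide; open, the fingers measure 114 mm over their backs; the gripper's body (76 mm by 85 mm) begins 54 mm behind the grasp point. The pads swing forward as they close: fully open they stand 13 mm farther back than shut.
Start: joints at [-1.272, 0.276, 1.505, -0, 1.361, -0.121], TCP at [0.234, -0.525, 0.25] pointing down, gripper open.
Joint ranges: [-2.89, 2.89], [-0.75, 2.08], [0.22, 2.7], [-1.18, 4.32], [0.11, 2.71], [-2.7, 2.7]. Speed limits (rad/s): [2.57, 2.57, 3.14, 3.14, 3.14, 3.14].

### API

Orientations are given as a unit quaternion [w, x, y, z].
In Python, from rig import * gives the robot as it stands.
- The arm moves only by the shell command python3 -m jog 'ROWS' [OPENING] [FORCE]. ROWS is JSON, one flat list of numbers, 6 for each row, row after row: the shift along the tool's x, y, z in mm, then the turn, a rotation vector about the tool's x, y, z in degrees. In form: [tx, ty, tz, wx, wy, wz, tx, ty, tz, wx, wy, wz, ...]. A call has 1 to 10 rows; each row is the pose to reach, as a shift and turn from the pose commanded when the call began, along the tool's axes at that moment; what a row does not reach only later rows make up. A row lasts 1/8 s, in which the tool goes at most 62.5 mm and 10.7 degrees, less where a joint would pass 70% of its speed; a pose out of reach is approached as far as the arm can. A call with a gripper value outside its range is refused whole. OPENING is the closure, from 0 (fully open) to 1 (shut), set as the call begins (- or left out, the last holds). The fingers move at their own pace and stop on an object; FORCE is the grip in N (left out, the last holds). Time passes only in rows, so rows that repeat a pose let the fingers close. It gives the time, the measured TCP pose, the force and the opening at its end, in the units of the state.
- get_state(): the state, without advancing time (a new reading comes with each control period).
- get_image(name): name is "scene" or "side" or "wrist"; returns a dict with "frame" (480x640x3 uint8, red, green, blue), "camera_matrix" (3x3 intrinsics, pixels), "rvec" (rotation vector, rad) and "tvec" (3), from world to camera coordinates, as OpenCV has them. Camera axes: x right, y down, z forward; pixel columns grow to the right and rows downward; lengths in m; the calibration is good to about 2 mm. A picture is of the moment at which its call begins. There is no depth.
- sign_off(): hands the job in, once; it reports no verdict.
The state is a dict: "clock": time; "qpos": joint angles; "qd": joint speeds; "effort": joint torques, N m; "position": TCP position; "ee_rot": TCP orientation; "contact_force": force on the tool from outside, world axes, zero at the start; "moment": the same for the moment, N m; "width": finger opening in m.
Only numpy, scipy, OpenCV 4.12 (cv2) and the standard library are available. Lean on these libraries where they do the work, as an engineer would, in place of code of your own. Each camera call takes 0.05 s, during which the arm holds its last target.

## Working session

There is one attempt and no reset: what is moved stays moved. The work goes in short steps, Python scripts to look and compute and a shell command to move; the robot and the scene stay as the last step left them, time stands still between calls to the robot, and variables do not carry over. Pictures are saved under pics/ and viewed, and the job is handed in when it is done.

```bash
mkdir -p pics; ls; python3 - <<'E'
from rig import *
import cv2
print(get_state())
for n in ["scene","side","wrist"]:
    d=get_image(n); cv2.imwrite(f"pics/{n}0.png",d["frame"][:,:,::-1]); print(n,d["camera_matrix"].tolist(),d["rvec"],d["tvec"])
E
```

```text
pics
{'clock': 0.0, 'qpos': array([-1.27199985e+00,  2.76618368e-01,  1.50614598e+00, -6.12259026e-06,
        1.36067921e+00, -1.20979713e-01]), 'qd': array([-0.00028879, -0.00278981,  0.0007354 ,  0.0010873 , -0.00019789,
        0.000156  ]), 'effort': array([ 1.61846376e-03, -4.16763461e+01, -2.45810544e+01,  5.40726307e-05,
        1.08458090e-02, -7.10224413e-06]), 'position': array([ 0.23420301, -0.5246043 ,  0.24942122]), 'ee_rot': array([-9.21529737e-04,  9.78053684e-01,  2.08350991e-01, -8.51535299e-05]), 'contact_force': array([-0.6254606 ,  0.57597543,  0.2247053 ]), 'moment': array([-0.00904742, -0.02200085, -0.01505153]), 'width': 0.08545408469145412}
scene [[584.0975350780037, 0.0, 313.65383817152315], [0.0, 584.0975350780037, 235.021515988467], [0.0, 0.0, 1.0]] [ 1.88271206  1.70464541 -0.64955562] [-0.08030133 -0.35924942  1.51884326]
side [[563.2410405671565, 0.0, 312.0858246534724], [0.0, 563.2410405671565, 227.62653468894825], [0.0, 0.0, 1.0]] [ 2.45964271 -0.14962912  0.05279969] [-0.53030709  0.10565459  1.22168333]
wrist [[422.8262443781061, 0.0, 322.1083872707709], [0.0, 422.8262443781061, 247.27035594923802], [0.0, 0.0, 1.0]] [-2.39729446  1.55351543  0.25741317] [-0.57448392 -0.0422492   0.3796957 ]
```

View pics/scene0.png

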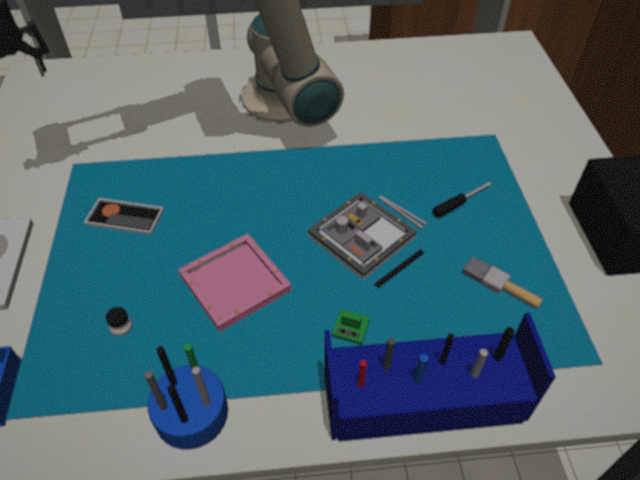

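View pics/side0.png

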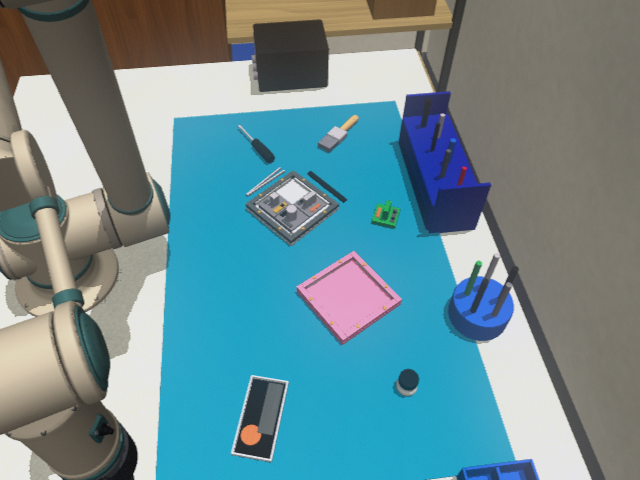

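View pics/wrist0.png

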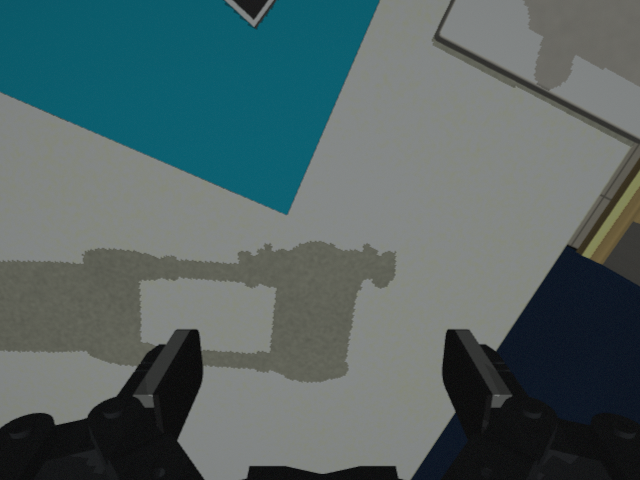

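```bash
cat > h.py <<'E'
from rig import *
import cv2, numpy as np
def cam(n,d=None):
    d=d or get_image(n); return d
def ray(d,uv):
    R=cv2.Rodrigues(np.array(d["rvec"]))[0]; t=np.array(d["tvec"]).ravel()
    p=cv2.undistortPoints(np.array([[uv]],float),np.array(d["camera_matrix"]),None)[0,0]
    o=-R.T@t; v=R.T@np.array([p[0],p[1],1]); return o,v/np.linalg.norm(v)
def onz(d,uv,z):
    o,v=ray(d,uv); return o+v*(z-o[2])/v[2]
def proj(d,P):
    return cv2.projectPoints(np.array([P],float),np.array(d["rvec"]),np.array(d["tvec"]),np.array(d["camera_matrix"]),None)[0].ravel()
E
python3 - <<'E'
from h import *
a=cam("scene");b=cam("side")
print(onz(a,(362,233),0.02),onz(b,(293,207),0.02))
c=a["frame"][185:285,295:435];cv2.imwrite("pics/sz.png",cv2.resize(c,None,fx=5,fy=5,interpolation=3)[:,:,::-1])
c=b["frame"][160:250,235:355];cv2.imwrite("pics/dz.png",cv2.resize(c,None,fx=6,fy=6,interpolation=3)[:,:,::-1])
E
```

```text
[0.50526696 0.1304544  0.02      ] [0.5040143  0.12144346 0.02      ]
```

View pics/sz.png

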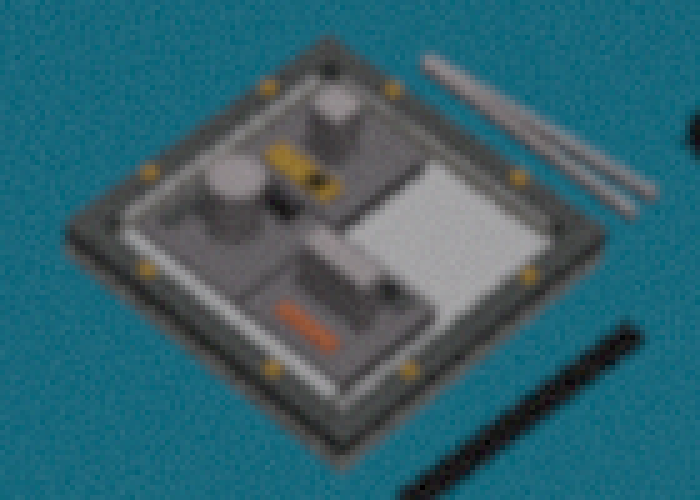

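View pics/dz.png

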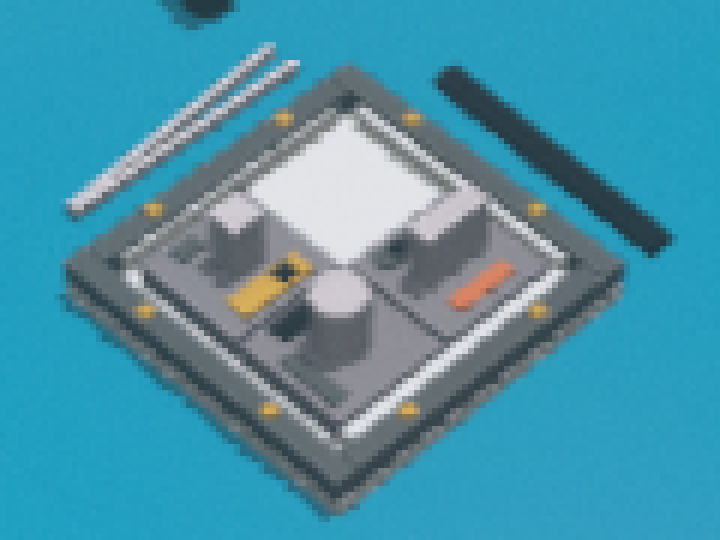

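```bash
python3 - <<'E'
from h import *
a=cam("scene");b=cam("side")
from scipy.spatial.transform import Rotation as Rn
s=[(360.6,192.6),(416,232.6),(363,274.5),(308.6,231.5)]  # (-x+y),(+x+y),(+x-y),(-x-y)
P=[onz(a,p,.021) for p in s]; print(np.round(P,4))
q=[(68,268),(350,66),(622,268),(338,486)]
Q=[onz(b,(x/6+235,y/6+160),.021) for x,y in q]; print(np.round(Q,4))
for K in(P,Q):
    K=np.array(K);print(K.mean(0),[np.linalg.norm(K[i]-K[i-1]) for i in range(4)], np.degrees(np.arctan2(*(K[1]-K[0])[1::-1])),np.degrees(np.arctan2(*(K[2]-K[3])[1::-1])))
st=get_state();w=get_image("wrist");R=Rn.from_quat(st["ee_rot"],scalar_first=True).as_matrix();print(R)
Rc=cv2.Rodrigues(w["rvec"])[0];o=-Rc.T@np.ravel(w["tvec"]);print("cam in tool",R.T@(o-st["position"]),R.T@Rc.T)
E
```

```text
[[0.3914 0.1446 0.021 ]
 [0.5163 0.2386 0.021 ]
 [0.6102 0.1164 0.021 ]
 [0.4909 0.0234 0.021 ]]
[[0.3958 0.1411 0.021 ]
 [0.5166 0.2377 0.021 ]
 [0.6112 0.1148 0.021 ]
 [0.4902 0.0212 0.021 ]]
[0.50224062 0.13077788 0.021     ] [np.float64(0.15675398346608005), np.float64(0.15636175316141993), np.float64(0.15410756088091024), np.float64(0.1512706667509837)] 36.98123858521604 37.933588539142
[0.50345347 0.12869153 0.021     ] [np.float64(0.15257153664293582), np.float64(0.1546106390887708), np.float64(0.15509947029070723), np.float64(0.15293636927015128)] 38.66863268777205 37.729963661388965
[[ 9.13172371e-01  4.07573566e-01 -9.58808975e-05]
 [ 4.07573572e-01 -9.13172296e-01  3.76303099e-04]
 [ 6.58154163e-05 -3.82708113e-04 -9.99999925e-01]]
cam in tool [ 8.23624876e-02  4.32618640e-05 -1.23039841e-01] [[ 8.60418860e-04 -9.46985189e-01 -3.21276066e-01]
 [ 9.99999413e-01  6.03050056e-04  9.00592711e-04]
 [-6.59102409e-04 -3.21276652e-01  9.46985152e-01]]
```

```bash
python3 -m jog '[512,-487,0,0,0,-14,512,-487,0,0,0,-14,512,-487,0,0,0,-14,512,-487,0,0,0,-14,512,-487,0,0,0,-14,512,-487,0,0,0,-14,512,-487,0,0,0,-14,512,-487,0,0,0,-14,512,-487,0,0,0,-14,512,-487,0,0,0,-14]' 0 40
```

```text
clock: 1.65
position: [0.473, 0.0548, 0.2507]
ee_rot: [0.0, 0.945, 0.326, 0.001]
contact_force: [1.2, -0.4, 0.1]
width: 0.0854
```

```bash
python3 -m jog '[70,-40,0,0,0,0,70,-40,0,0,0,0,70,-40,0,0,0,0,70,-40,0,0,0,0]' && python3 - <<'E'
from h import *
w=get_image("wrist"); print(get_state()["position"],get_state()["ee_rot"],get_state()["contact_force"]); cv2.imwrite("pics/w1.png",w["frame"][:,:,::-1])
E
```

```text
clock: 2.15
position: [0.5021, 0.126, 0.2502]
ee_rot: [0.0, 0.946, 0.325, -0.001]
contact_force: [0.5, 0.7, -0.7]
width: 0.0851
[0.50218986 0.12586179 0.25030129] [ 3.52596647e-04  9.45668995e-01  3.25130526e-01 -4.10035970e-04] [0.63702708 0.03230327 0.03595358]
```

View pics/w1.png

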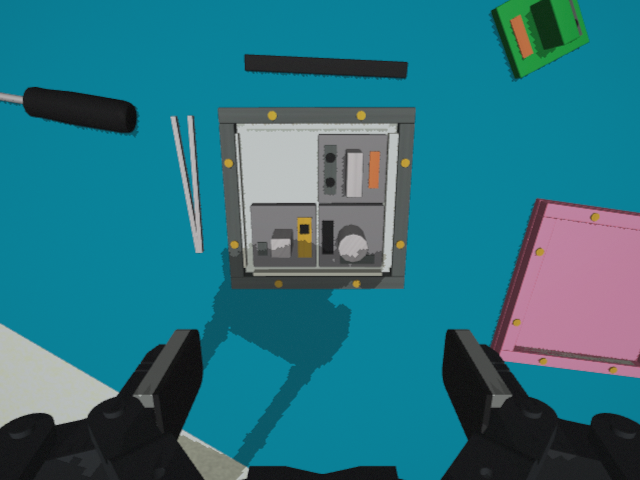

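```bash
python3 - <<'E'
import cv2
f=cv2.imread("pics/w1.png")[95:300,210:425]
cv2.imwrite("pics/w1z.png",cv2.resize(f,None,fx=2.9,fy=2.9,interpolation=2)); 
f=cv2.imread("pics/w1.png")[125:275,245:390]
cv2.imwrite("pics/w1y.png",cv2.resize(f,None,fx=4,fy=4,interpolation=2))
E
```

```text
(no output)
```

View pics/w1z.png

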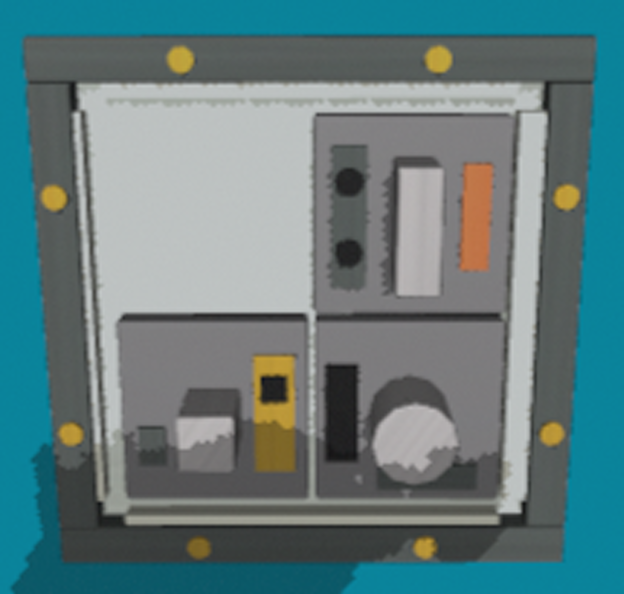

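View pics/w1y.png

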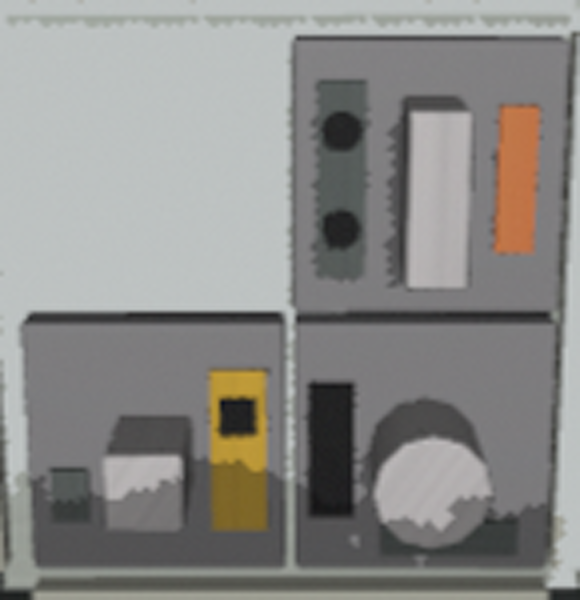

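```bash
python3 - <<'E'
from h import *
from scipy.spatial.transform import Rotation as Rn
w=get_image("wrist");st=get_state();R=Rn.from_quat(st["ee_rot"],scalar_first=True).as_matrix()
z=lambda x,y:(x/2.9+210-.5,y/2.9+95-.5)
y=lambda x,y:(x/4+245-.5,y/4+125-.5)
C=np.array([onz(w,z(*p),.021) for p in [(25,38),(595,38),(562,562),(62,562)]])
c=C.mean(0);print("tray",c,[np.linalg.norm(C[i]-C[i-1])for i in range(4)])
ys=[np.degrees(np.arctan2(*(C[0]-C[3])[1::-1])),np.degrees(np.arctan2(*(C[1]-C[2])[1::-1])),np.degrees(np.arctan2(*(C[0]-C[1])[1::-1]))-90,np.degrees(np.arctan2(*(C[3]-C[2])[1::-1]))-90]
print(ys,"tool",np.degrees(np.arctan2(R[1,0],R[0,0])))
a=np.radians(np.mean(ys));T=np.array([[np.cos(a),np.sin(a)],[-np.sin(a),np.cos(a)]])
for n,ps in dict(bar=[(410,110),(471,110),(466,288),(407,287)],sq=[(103,455),(183,455),(182,530),(106,530)],rd=[(432,493)]).items():
    B=np.array([onz(w,y(*p),.050) for p in ps]);m=B.mean(0)
    print(n,m,"tray mm",1e3*T@(m-c)[:2],"tool mm",1e3*R.T@(m-st["position"]),np.round([1e3*np.linalg.norm(B[i]-B[i-1]) for i in range(len(B))],1))
print(st["position"])
E
```

```text
tray [0.50053556 0.12992751 0.021     ] [np.float64(0.15613904445559404), np.float64(0.15549482424309785), np.float64(0.15619152465933603), np.float64(0.15692195129969927)]
[np.float64(37.71988243618934), np.float64(38.24348866947298), np.float64(38.000399667412836), np.float64(37.981067953536936)] tool 37.93393356733355
bar [0.54185597 0.12549464 0.05      ] tray mm [ 29.83874104 -28.92535223] tool mm [ 31.0954009   24.52478347 200.39868476] [33.7 11.4 33.9 11.5]
sq [0.459607   0.13501084 0.05      ] tray mm [-29.12956181  29.1968453 ] tool mm [-27.92589631 -33.54359795 200.41056471] [16.  16.  16.  15.5]
rd [0.49543413 0.08905572 0.05      ] tray mm [-29.17616461 -29.07368259] tool mm [-27.91933364  24.72694302 200.43514428] [0.]
[0.50229917 0.12586447 0.25040745]
```

```bash
python3 -m jog '[31,24.5,60,0,0,0,31,24.5,120,0,0,0,31,24.5,150,0,0,0,31,24.5,165,0,0,0,31,24.5,165,0,0,0]' 0.5 40; python3 -c "
from h import *
w=get_image('wrist');cv2.imwrite('pics/w2.png',w['frame'][:,:,::-1]);print(get_state()['contact_force'])"
```

```text
clock: 2.88
position: [0.5422, 0.1265, 0.0852]
ee_rot: [-0.0, 0.946, 0.325, -0.0]
contact_force: [-0.1, -0.9, 0.2]
width: 0.0428
[-0.07304852 -0.16666338  1.09977493]
```

View pics/w2.png

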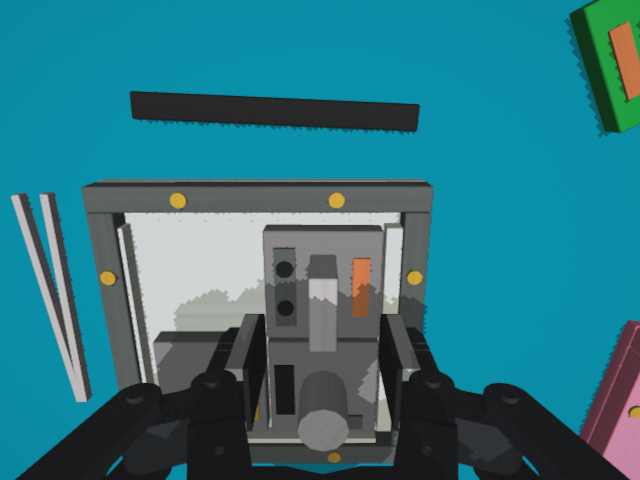

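```bash
python3 -m jog '[0,0,20,0,0,0,0,0,34,0,0,0,0,0,39,0,0,0,0,0,39,0,0,0]' 0.5 40; python3 -m jog '[0,0,0,0,0,0,0,0,0,0,0,0,0,0,0,0,0,0,0,0,0,0,0,0]' 0.95 30
```

```text
clock: 3.42
position: [0.5425, 0.1273, 0.0466]
ee_rot: [0.0, 0.945, 0.326, 0.0]
contact_force: [-0.2, -0.1, -0.4]
width: 0.0428
clock: 3.92
position: [0.5429, 0.1273, 0.0469]
ee_rot: [0.0, 0.945, 0.326, 0.001]
contact_force: [-0.5, -0.1, 3.9]
width: 0.0116
```

```bash
python3 -m jog '[0,-5,0,0,0,0,0,-12,0,0,0,0,0,-20,0,0,0,0,0,-28,0,0,0,0,0,-36,0,0,0,0,0,-44,0,0,0,0,0,-50,0,0,0,0,0,-54,0,0,0,0,0,-54,0,0,0,0]'; python3 -c "
from h import *
s=get_state();print(s['position'],s['contact_force'])"
```

```text
clock: 5.05
position: [0.5094, 0.1704, 0.0469]
ee_rot: [0.0, 0.945, 0.326, 0.001]
contact_force: [1.5, -1.6, 6.3]
width: 0.0116
[0.50939466 0.17038303 0.04688621] [ 1.48022206 -1.59915656  6.28716327]
```

```bash
python3 -m jog '[0,-1.5,0,0,0,0,0,-3,0,0,0,0,0,-4,0,0,0,0]'; python3 -m jog '[0,-0.6,0,0,0,0,0,-1.2,0,0,0,0]';python3 -m jog '[0,-0.6,0,0,0,0,0,-1.2,0,0,0,0]'
```

```text
clock: 5.42
position: [0.5074, 0.173, 0.0469]
ee_rot: [0.001, 0.945, 0.326, 0.001]
contact_force: [3.1, -3.8, 6.1]
width: 0.0118
clock: 5.68
position: [0.5067, 0.1739, 0.0469]
ee_rot: [0.001, 0.945, 0.326, 0.001]
contact_force: [3.0, -3.5, 6.0]
width: 0.0116
clock: 5.92
position: [0.5059, 0.1749, 0.0469]
ee_rot: [0.001, 0.945, 0.326, 0.001]
contact_force: [2.3, -2.7, 6.9]
width: 0.0115
```

```bash
python3 -m jog '[0,-0.6,0,0,0,0,0,-1.2,0,0,0,0]';python3 -m jog '[0,-0.6,0,0,0,0,0,-1.2,0,0,0,0]'
```

```text
clock: 6.18
position: [0.5052, 0.1758, 0.0469]
ee_rot: [0.001, 0.945, 0.326, 0.001]
contact_force: [1.8, -2.2, 5.7]
width: 0.0113
clock: 6.42
position: [0.5045, 0.1768, 0.0469]
ee_rot: [0.001, 0.945, 0.326, 0.001]
contact_force: [2.6, -2.5, 5.1]
width: 0.0117
```

```bash
python3 -m jog '[0,-0.6,0,0,0,0,0,-1.2,0,0,0,0]'
```

```text
clock: 6.68
position: [0.5037, 0.1777, 0.0469]
ee_rot: [0.001, 0.945, 0.326, 0.001]
contact_force: [1.4, -2.4, 5.2]
width: 0.0115
```

```bash
python3 -m jog '[0,-0.5,0,0,0,0,0,-0.8,0,0,0,0]'
```

```text
clock: 6.92
position: [0.5033, 0.1783, 0.0469]
ee_rot: [0.001, 0.945, 0.326, 0.001]
contact_force: [2.2, -3.8, 5.1]
width: 0.0116
```

```bash
python3 -m jog '[0,-0.5,0,0,0,0,0,-0.8,0,0,0,0]'
```

```text
clock: 7.18
position: [0.5032, 0.1783, 0.0469]
ee_rot: [0.001, 0.945, 0.327, 0.001]
contact_force: [3.3, -5.7, 5.2]
width: 0.0113
```

```bash
python3 -m jog '[0,-0.5,0,0,0,0,0,-0.8,0,0,0,0]'
```

```text
clock: 7.42
position: [0.5032, 0.1784, 0.047]
ee_rot: [0.002, 0.945, 0.327, 0.002]
contact_force: [3.1, -7.6, 5.4]
width: 0.0117
```

```bash
python3 -m jog '[0,-0.6,0,0,0,0,0,-1.2,0,0,0,0]'
```

```text
clock: 7.68
position: [0.5031, 0.1786, 0.0471]
ee_rot: [0.003, 0.945, 0.327, 0.002]
contact_force: [5.9, -11.3, 5.9]
width: 0.0114
```

```bash
python3 -m jog '[0,-0.3,0,0,0,0,0,-0.6,0,0,0,0,0,-0.6,0,0,0,0]'
```

```text
clock: 8.05
position: [0.5031, 0.1786, 0.0471]
ee_rot: [0.003, 0.945, 0.327, 0.002]
contact_force: [5.3, -10.7, 4.0]
width: 0.0112
```

```bash
python3 -m jog '[0,0,0,0,0,0,0,0,0,0,0,0,0,0,0,0,0,0,0,0,0,0,0,0,0,0,0,0,0,0]'; python3 -m jog '[0,1.5,0,0,0,0,0,2.5,0,0,0,0]'; python3 -m jog '[0,0,0,0,0,0,0,0,0,0,0,0,0,0,0,0,0,0,0,0,0,0,0,0]' 0.5
```

```text
clock: 8.68
position: [0.5031, 0.1786, 0.0471]
ee_rot: [0.003, 0.945, 0.327, 0.002]
contact_force: [5.7, -11.4, 5.2]
width: 0.0113
clock: 8.93
position: [0.5032, 0.1783, 0.0469]
ee_rot: [0.001, 0.945, 0.326, 0.001]
contact_force: [3.5, -5.0, 5.4]
width: 0.0114
clock: 9.43
position: [0.5014, 0.1792, 0.046]
ee_rot: [-0.0, 0.945, 0.326, -0.0]
contact_force: [0.3, -0.4, -1.0]
width: 0.0431
```

```bash
python3 -m jog '[0,0,-25,0,0,0,0,0,-60,0,0,0,-15,15,-110,0,0,0,-30,30,-140,0,0,0,-30,30,-150,0,0,0,-30,30,-150,0,0,0,-30,30,-150,0,0,0]'; python3 -c "
from h import *
w=get_image('wrist');cv2.imwrite('pics/w3.png',w['frame'][:,:,::-1]);print(get_state()['contact_force'],get_state()['position'])
f=w['frame'][90:340,200:450,::-1];cv2.imwrite('pics/w3z.png',cv2.resize(f,None,fx=2.4,fy=2.4,interpolation=2))
"
```

```text
clock: 10.3
position: [0.4958, 0.1374, 0.1948]
ee_rot: [-0.0, 0.945, 0.326, -0.001]
contact_force: [0.1, 0.2, 0.1]
width: 0.0427
[-0.98275332  0.52059601 -0.23991408] [0.4958505  0.13734098 0.19469721]
```

View pics/w3z.png

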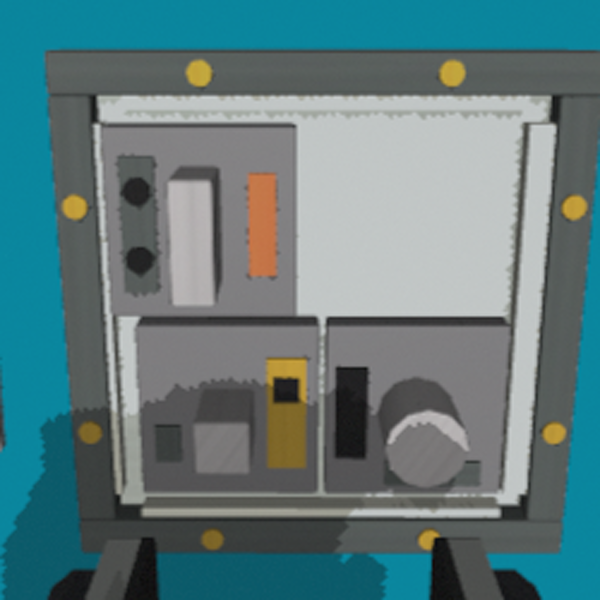

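```bash
python3 - <<'E'
from h import *
from scipy.spatial.transform import Rotation as Rn
w=get_image("wrist");st=get_state();R=Rn.from_quat(st["ee_rot"],scalar_first=True).as_matrix()
z=lambda x,y:(x/2.4+200-.5,y/2.4+90-.5)
c=np.array([.50054,.12993]);a=np.radians(38);T=np.array([[np.cos(a),np.sin(a)],[-np.sin(a),np.cos(a)]])
for n,ps in dict(bar=[(168,181),(214,180),(214,305),(170,303)],sq=[(194,423),(249,421),(248,474),(196,474)],rd=[(427,449)],rdw=[(386,449),(468,449)]).items():
    B=np.array([onz(w,z(*p),.050) for p in ps]);m=B.mean(0)
    print(n,m,"tray mm",1e3*T@(m[:2]-c),"tool mm",1e3*R.T@(m-st["position"]),np.round([1e3*np.linalg.norm(B[i]-B[i-1]) for i in range(len(B))],1))
print(T@(st["position"][:2]-c))
E
```

```text
bar [0.50182769 0.17696368 0.05      ] tray mm [29.97154101 36.27026277] tool mm [ 29.47006064 -27.35845424 144.74682874] [32.9 12.  33.7 12. ]
sq [0.45950608 0.13522508 0.05      ] tray mm [-29.07519239  29.43558591] tool mm [-29.58704196 -20.61535626 144.88392494] [15.8 15.6 16.4 15. ]
rd [0.49551779 0.089032   0.05      ] tray mm [-29.13687764 -29.13607994] tool mm [-29.73978257  37.95607115 144.79223879] [0.]
rdw [0.49551735 0.08903256 0.05      ] tray mm [-29.13687976 -29.13537079] tool mm [-29.73978359  37.955362   144.79223991] [23.4 23.4]
[0.00090638 0.0086391 ]
```

```bash
python3 -m jog '[-15,20,30,0,0,0,-29.7,37.7,70,0,0,0,-29.7,37.7,105,0,0,0,-29.7,37.7,108,0,0,0]' 0.4 60; python3 -c "
from h import *
w=get_image('wrist');cv2.imwrite('pics/w4.png',w['frame'][:,:,::-1]);print(get_state()['contact_force'],get_state()['position'])"
```

```text
clock: 10.9
position: [0.494, 0.0888, 0.0854]
ee_rot: [-0.001, 0.945, 0.326, -0.004]
contact_force: [0.3, -0.4, 0.4]
width: 0.0512
[ 0.51478795 -0.11788021 -0.5935818 ] [0.49541391 0.08905543 0.0866992 ]
```

View pics/w4.png

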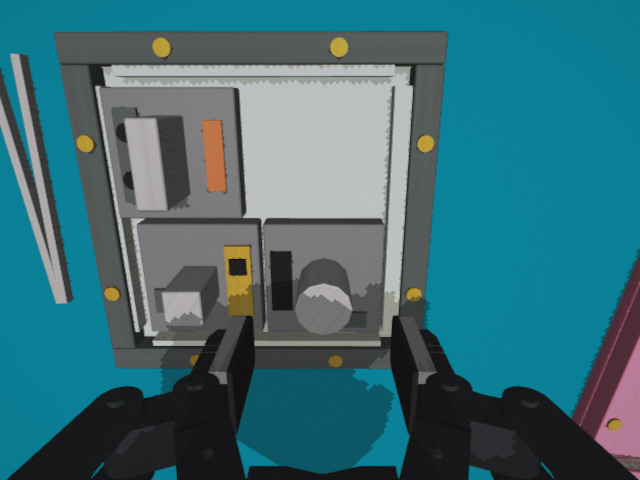

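Knob centred between the pads (col 323); descending and closing.

```bash
python3 -m jog '[0,0,20,0,0,0,0,0,34,0,0,0,0,0,40,0,0,0,0,0,40,0,0,0]'; python3 -m jog '[0,0,0,0,0,0,0,0,0,0,0,0,0,0,0,0,0,0,0,0,0,0,0,0]' 0.9 60
```

```text
clock: 11.45
position: [0.4966, 0.089, 0.0484]
ee_rot: [0.0, 0.945, 0.326, -0.0]
contact_force: [0.3, -0.1, -1.0]
width: 0.0513
clock: 11.95
position: [0.497, 0.089, 0.0491]
ee_rot: [0.0, 0.945, 0.326, 0.001]
contact_force: [-0.5, 0.0, 5.8]
width: 0.0222
```

```bash
python3 -m jog '[5,0,0,0,0,0,12,0,0,0,0,0,20,0,0,0,0,0,28,0,0,0,0,0,36,0,0,0,0,0,44,0,0,0,0,0,50,0,0,0,0,0,54,0,0,0,0,0,56,0,0,0,0,0,56,0,0,0,0,0]'
```

```text
clock: 13.2
position: [0.5392, 0.1224, 0.0491]
ee_rot: [0.001, 0.945, 0.326, -0.002]
contact_force: [-5.0, -3.3, 8.6]
width: 0.0219
```

```bash
python3 -m jog '[0.5,0,0,0,0,0,1,0,0,0,0,0,1,0,0,0,0,0]'; python3 -c "
from h import *
w=get_image('wrist');cv2.imwrite('pics/w5.png',w['frame'][:,:,::-1])"
```

```text
clock: 13.58
position: [0.5397, 0.1228, 0.0491]
ee_rot: [0.001, 0.945, 0.326, -0.002]
contact_force: [-4.3, -3.9, 8.9]
width: 0.022
```

View pics/w5.png

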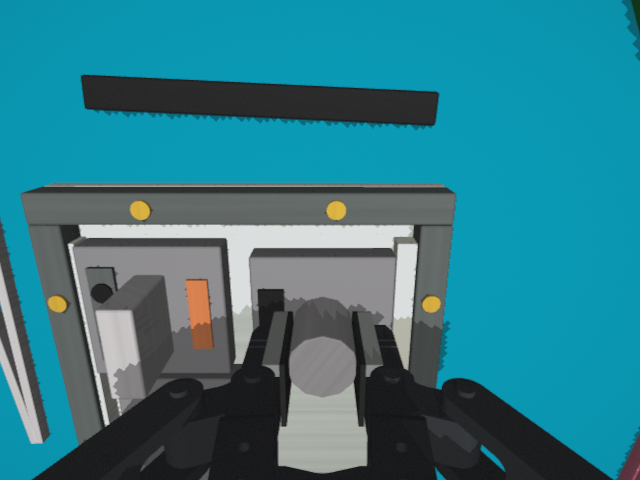

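```bash
python3 -m jog '[0.7,0,-0.7,0,0,0,1.4,0,-1,0,0,0,2,0,-1,0,0,0]'
```

```text
clock: 14.0
position: [0.5428, 0.1251, 0.0491]
ee_rot: [0.0, 0.945, 0.326, -0.0]
contact_force: [-1.7, -1.4, 0.8]
width: 0.0224
```

```bash
python3 -m jog '[0.6,0,0,0,0,0,1.2,0,0,0,0,0]'
```

```text
clock: 14.25
position: [0.544, 0.1261, 0.0492]
ee_rot: [0.0, 0.945, 0.326, -0.0]
contact_force: [-1.9, -0.6, 0.8]
width: 0.022
```

```bash
python3 -m jog '[0.6,0,0,0,0,0,1.2,0,0,0,0,0]'
```

```text
clock: 14.5
position: [0.545, 0.1269, 0.0492]
ee_rot: [-0.0, 0.945, 0.326, 0.0]
contact_force: [-0.9, -0.6, -1.1]
width: 0.0218
```

```bash
python3 -m jog '[0.6,0,0,0,0,0,1.2,0,0,0,0,0]'
```

```text
clock: 14.75
position: [0.546, 0.1276, 0.0492]
ee_rot: [-0.0, 0.945, 0.326, 0.0]
contact_force: [-0.7, -0.3, -2.1]
width: 0.0222
```

```bash
python3 -m jog '[0.5,0,0.3,0,0,0,1.0,0,0.4,0,0,0]'
```

```text
clock: 15.0
position: [0.5463, 0.1279, 0.0491]
ee_rot: [0.0, 0.945, 0.326, -0.0]
contact_force: [-2.6, -2.4, 3.5]
width: 0.0216
```

```bash
python3 -m jog '[0.5,0,0,0,0,0,0.8,0,0,0,0,0]'
```

```text
clock: 15.25
position: [0.5464, 0.128, 0.0491]
ee_rot: [0.0, 0.945, 0.326, -0.001]
contact_force: [-4.1, -4.7, 5.7]
width: 0.022
```

```bash
python3 -m jog '[0.5,0,0,0,0,0,0.8,0,0,0,0,0]'
```

```text
clock: 15.5
position: [0.5465, 0.128, 0.0491]
ee_rot: [0.001, 0.945, 0.326, -0.002]
contact_force: [-4.7, -5.0, 7.0]
width: 0.0219
```

```bash
python3 -m jog '[0.5,0,-0.3,0,0,0,1,0,-0.6,0,0,0]'
```

```text
clock: 15.75
position: [0.5466, 0.1281, 0.0493]
ee_rot: [0.001, 0.945, 0.326, -0.003]
contact_force: [-5.8, -6.4, 4.0]
width: 0.0224
```

```bash
python3 -m jog '[0.5,0,0,0,0,0,1,0,0,0,0,0]'
```

```text
clock: 16.0
position: [0.5466, 0.1281, 0.0493]
ee_rot: [0.001, 0.945, 0.327, -0.003]
contact_force: [-7.6, -8.8, 7.1]
width: 0.0219
```

```bash
python3 -m jog '[0.4,0,-0.2,0,0,0,0.6,0,-0.2,0,0,0,0.6,0,-0.2,0,0,0,0.6,0,-0.2,0,0,0,0.6,0,-0.2,0,0,0,0.6,0,-0.2,0,0,0,0.6,0,-0.2,0,0,0]'; python3 -c "
from h import *
w=get_image('wrist');cv2.imwrite('pics/w6.png',w['frame'][:,:,::-1])"
```

```text
clock: 16.88
position: [0.5467, 0.1282, 0.0494]
ee_rot: [0.001, 0.945, 0.327, -0.004]
contact_force: [-6.1, -9.4, 7.3]
width: 0.0222
```

View pics/w6.png

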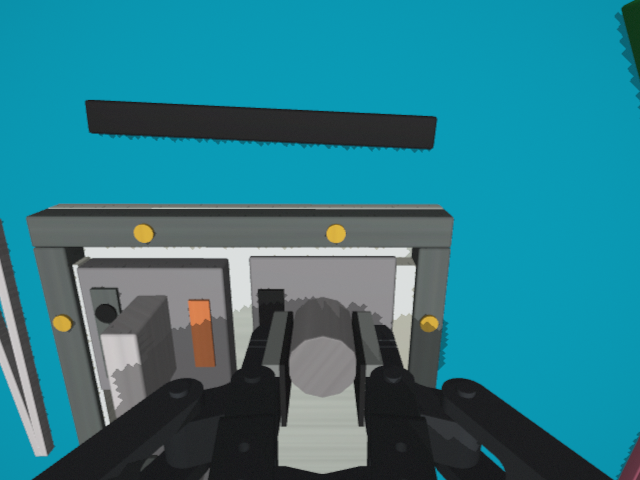

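```bash
python3 -m jog '[-1.5,0,0,0,0,0,-3,0,0,0,0,0,-3,0,0,0,0,0]'; python3 -m jog '[0,0,0,0,0,0,0,0,0,0,0,0,0,0,0,0,0,0,0,0,0,0,0,0]' 0.4; python3 -m jog '[0,0,-25,0,0,0,0,0,-60,0,0,0,-15,-15,-110,0,0,0,-30,-30,-140,0,0,0,-30,-30,-145,0,0,0,-30,-30,-145,0,0,0]'; python3 -c "
from h import *
w=get_image('wrist');cv2.imwrite('pics/w7.png',w['frame'][:,:,::-1]);print(get_state()['contact_force'],get_state()['position'])
f=w['frame'][90:340,200:450,::-1];cv2.imwrite('pics/w7z.png',cv2.resize(f,None,fx=2.4,fy=2.4,interpolation=2))
"
```

```text
clock: 17.3
position: [0.5465, 0.1281, 0.0493]
ee_rot: [0.0, 0.945, 0.326, -0.001]
contact_force: [-3.8, -4.3, 1.5]
width: 0.0217
clock: 17.8
position: [0.5479, 0.1291, 0.0498]
ee_rot: [0.0, 0.945, 0.326, 0.0]
contact_force: [-0.3, -0.0, 0.5]
width: 0.0511
clock: 18.55
position: [0.506, 0.1339, 0.1944]
ee_rot: [0.0, 0.945, 0.326, 0.0]
contact_force: [-0.9, 0.3, -0.6]
width: 0.0512
[ 0.02893243 -0.62282748 -0.11503725] [0.50565328 0.13383353 0.19359058]
```

View pics/w7z.png

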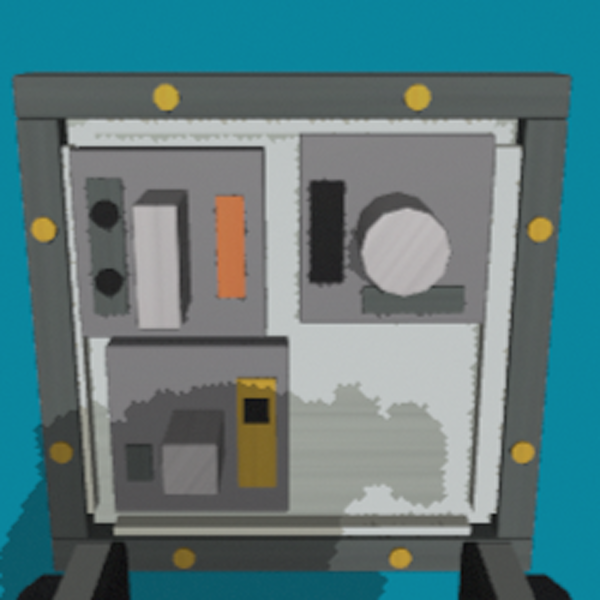

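```bash
python3 - <<'E'
from h import *
from scipy.spatial.transform import Rotation as Rn
w=get_image("wrist");st=get_state();R=Rn.from_quat(st["ee_rot"],scalar_first=True).as_matrix()
z=lambda x,y:(x/2.4+200-.5,y/2.4+90-.5)
c=np.array([.50054,.12993]);a=np.radians(38);T=np.array([[np.cos(a),np.sin(a)],[-np.sin(a),np.cos(a)]])
for n,ps in dict(bar=[(134,206),(179,205),(180,329),(136,327)],sq=[(163,444),(217,443),(216,494),(165,494)],rd=[(405,252)],rdw=[(361,252),(449,252)]).items():
    B=np.array([onz(w,z(*p),.050) for p in ps]);m=B.mean(0)
    print(n,m,"tray mm",1e3*T@(m[:2]-c),"tool mm",1e3*R.T@(m-st["position"]),np.round([1e3*np.linalg.norm(B[i]-B[i-1]) for i in range(len(B))],1))
print(st["position"])
E
```

```text
bar [0.50123354 0.17679335 0.05      ] tray mm [29.39848147 36.5018375 ] tool mm [ 23.45970546 -36.31477635 143.15492681] [33.  11.8 33.8 12. ]
sq [0.45938055 0.13522635 0.05      ] tray mm [-29.17333452  29.51386814] tool mm [-35.11685811 -29.3675031  143.25952133] [15.6 15.3 15.9 14.7]
rd [0.54543892 0.12742261 0.05      ] tray mm [ 33.83712585 -29.61838142] tool mm [ 27.85228274  29.80847863 143.08192378] [0.]
rdw [0.54543892 0.12742261 0.05      ] tray mm [ 33.83712584 -29.61838109] tool mm [ 27.85228274  29.80847831 143.08192378] [23.4 23.4]
[0.50543526 0.1337939  0.1931637 ]
```

```bash
python3 -m jog '[-15,-15,30,0,0,0,-35,-29.3,70,0,0,0,-35,-29.3,104,0,0,0,-35,-29.3,106,0,0,0,-35,-29.3,106,0,0,0]' 0.5 40; python3 -c "
from h import *
w=get_image('wrist');cv2.imwrite('pics/w8.png',w['frame'][:,:,::-1]);print(get_state()['contact_force'],get_state()['position'])"
```

```text
clock: 19.27
position: [0.4608, 0.1355, 0.0887]
ee_rot: [0.0, 0.945, 0.326, 0.0]
contact_force: [-0.6, 0.4, 1.2]
width: 0.0429
[-0.49645083  0.40902525 -0.0440431 ] [0.46129672 0.13552688 0.08929071]
```

View pics/w8.png

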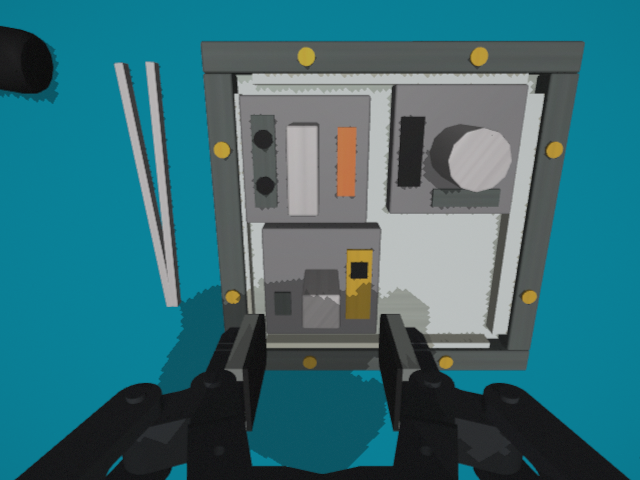

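```bash
python3 -m jog '[0,0,20,0,0,0,0,0,34,0,0,0,0,0,41,0,0,0,0,0,41,0,0,0]'; python3 -m jog '[0,0,0,0,0,0,0,0,0,0,0,0,0,0,0,0,0,0,0,0,0,0,0,0]' 0.95 40; python3 -m jog '[0,5,-0.5,0,0,0,0,12,-0.7,0,0,0,0,20,-0.7,0,0,0,0,28,-0.7,0,0,0,0,36,-0.7,0,0,0,0,44,-0.7,0,0,0,0,50,-0.7,0,0,0,0,54,-0.7,0,0,0,0,56,-0.7,0,0,0,0,56,-0.7,0,0,0]'
```

```text
clock: 19.82
position: [0.4598, 0.1354, 0.0475]
ee_rot: [0.0, 0.945, 0.326, -0.0]
contact_force: [-0.0, 0.6, 0.4]
width: 0.0429
clock: 20.32
position: [0.4604, 0.1356, 0.0483]
ee_rot: [0.0, 0.945, 0.326, 0.001]
contact_force: [0.2, 0.2, 5.0]
width: 0.0154
clock: 21.58
position: [0.4946, 0.091, 0.0483]
ee_rot: [0.0, 0.945, 0.326, 0.0]
contact_force: [0.2, -0.2, 0.3]
width: 0.0147
```

```bash
python3 -m jog '[0,1,0,0,0,0,0,2,0,0,0,0]'; python3 -m jog '[0,0.6,0,0,0,0,0,1.2,0,0,0,0]'
```

```text
clock: 21.82
position: [0.4954, 0.0899, 0.0483]
ee_rot: [-0.0, 0.945, 0.326, -0.0]
contact_force: [-0.9, 0.8, 0.7]
width: 0.0153
clock: 22.08
position: [0.4963, 0.0888, 0.0483]
ee_rot: [0.0, 0.945, 0.326, -0.0]
contact_force: [-0.9, 0.2, -0.0]
width: 0.0149
```

```bash
python3 -m jog '[0,0.6,0,0,0,0,0,1.2,0,0,0,0]'
```

```text
clock: 22.32
position: [0.4966, 0.0884, 0.0483]
ee_rot: [-0.001, 0.945, 0.326, -0.0]
contact_force: [-1.3, 3.8, 0.9]
width: 0.0152
```

```bash
python3 -m jog '[0,0.6,0,0,0,0,0,1.2,0,0,0,0]'
```

```text
clock: 22.58
position: [0.4966, 0.0883, 0.0484]
ee_rot: [-0.002, 0.946, 0.325, -0.001]
contact_force: [-3.8, 7.2, 2.4]
width: 0.015
```

```bash
python3 -m jog '[0,0.6,0,0,0,0,0,1.2,0,0,0,0]'
```

```text
clock: 22.82
position: [0.4967, 0.0882, 0.0484]
ee_rot: [-0.002, 0.946, 0.325, -0.001]
contact_force: [-3.7, 11.1, 4.9]
width: 0.0157
```

```bash
python3 -m jog '[0,0.2,0,0,0,0,0,0.3,0,0,0,0,0,0.3,0,0,0,0,0,0.3,0,0,0,0,0,0.3,0,0,0,0,0,0.3,0,0,0,0]'; python3 -m jog '[0,-1.5,0,0,0,0,0,-2.8,0,0,0,0,0,-2.8,0,0,0,0]'; python3 -m jog '[0,0,0,0,0,0,0,0,0,0,0,0,0,0,0,0,0,0,0,0,0,0,0,0]' 0.5; python3 -m jog '[0,0,-25,0,0,0,0,0,-60,0,0,0,15,-15,-110,0,0,0,30,-30,-140,0,0,0,30,-30,-145,0,0,0,30,-30,-145,0,0,0]'; python3 -c "
from h import *
w=get_image('wrist');print(get_state()['contact_force'],get_state()['position'])
f=w['frame'][90:340,200:450,::-1];cv2.imwrite('pics/w9z.png',cv2.resize(f,None,fx=2.4,fy=2.4,interpolation=2))
"
```

```text
clock: 23.58
position: [0.4967, 0.0882, 0.0484]
ee_rot: [-0.003, 0.946, 0.325, -0.001]
contact_force: [-4.7, 10.4, 4.3]
width: 0.0153
clock: 23.95
position: [0.4966, 0.0884, 0.0483]
ee_rot: [-0.0, 0.945, 0.326, -0.0]
contact_force: [-1.6, 5.7, 0.1]
width: 0.0152
clock: 24.45
position: [0.4972, 0.0877, 0.0484]
ee_rot: [0.0, 0.945, 0.326, 0.0]
contact_force: [-0.5, 0.9, 0.5]
width: 0.043
clock: 25.2
position: [0.5015, 0.1296, 0.1928]
ee_rot: [0.0, 0.945, 0.326, -0.001]
contact_force: [0.1, 0.0, 0.0]
width: 0.0427
[ 0.15716653 -0.33700104 -0.85096339] [0.50110188 0.12941475 0.19208087]
```

View pics/w9z.png

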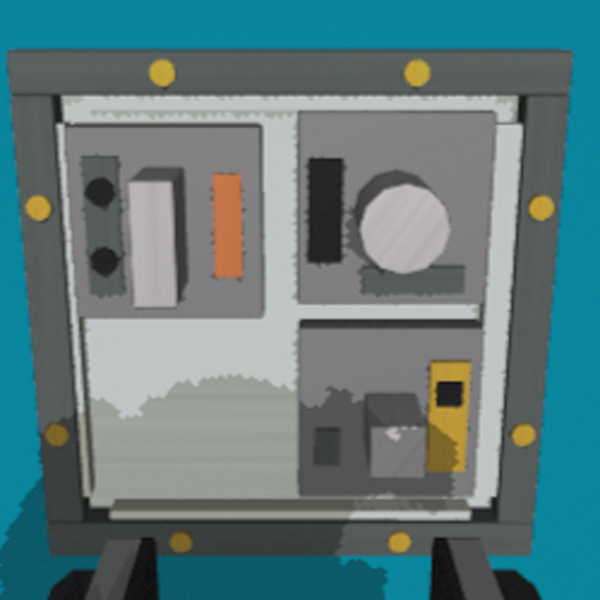

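```bash
python3 - <<'E'
from h import *
w=get_image("wrist");st=get_state()
z=lambda x,y:(x/2.4+200-.5,y/2.4+90-.5)
c=np.array([.50054,.12993]);a=np.radians(38);T=np.array([[np.cos(a),np.sin(a)],[-np.sin(a),np.cos(a)]])
for n,ps in dict(bar=[(128,182),(174,181),(176,306),(134,307)],sq=[(371,427),(425,427),(423,477),(371,477)],rd=[(404,229)]).items():
    m=np.mean([onz(w,z(*p),.050) for p in ps],0)
    print(n,"tray mm",1e3*T@(m[:2]-c))
print(st["clock"])
E
```

```text
bar tray mm [29.27947062 36.51756891]
sq tray mm [-29.82716999 -30.07269865]
rd tray mm [ 33.7119761  -29.58529737]
25.3
```

```bash
python3 -c "
from rig import *
print(get_state()['qd'].round(3)); print(sign_off())"
```

```text
[-0.002  0.006  0.001  0.001  0.001  0.002]
the job is handed in; nothing more can be done
None
```

I moved all three carriers one place round the tray by sliding, then handed the job in at about 25 s of the 72 s allowed. No verdict was reported.

| Carrier | Slid along | Stop felt at | Total push at the wrist | Last camera position (x, y from tray centre) |
|---|---|---|---|---|
| Bar-grip | +y | y ≈ 36.3 mm | about 12 N | (29.3, 36.5) mm |
| Round-knob | +x | x ≈ 35 mm | about 11 N | (33.7, -29.6) mm |
| Square-post | -y | y ≈ -30.5 mm | about 11 N | (-29.8, -30.1) mm |

- **Pressing:** I held each press for at least 0.6 s. The push on the stop itself is less than the wrist reading by the 1 to 4 N of sliding friction, so about 7 to 10 N.
- **Final checks:** Every carrier's centre is more than 26 mm from both centre lines. The arm stood clear above the tray with the gripper part open, and the wrist force was about zero. No contact with the bystanders was seen or felt, but I took no final picture of all of them.
- **Discrepancies:**
  - The wrist-camera positions and the arm's own readings differ by up to about 1.5 mm.
  - The camera puts the square-post carrier at 30.1 mm, just inside the 30.5 mm lower limit for a carrier at its stop. The wrist force had clearly risen there.
  - Early in the round-knob slide the gripper pressed down with about 9 N. That raised the sliding force to about 6 N until I eased the gripper up 1 mm.

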